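Fit the slide-on sleeve to the upright past its sprung detent

ROBOT

A 6-joint arm with a two-finger parallel gripper is mounted at the origin on a cart in front of the work surface, level with it; the furniture and walls round the work are solid. World frame = base frame: x ahead of the robot, y to its left, z up, the work surface at z = 0. Lengths are in m, angles in rad, forces in N, time in s.
With the tool pointing down it reaches from about 0.375 to 0.9 m from the base axis. Payload 3.1 kg.
Tool frame: the origin (TCP) lies between the finger pads; the fingertips stand 14 mm ahead of it and the grasp point (between the pads) lies 5 mm behind it (bot.tip_reach is the distance from the TCP to the fingertips, in m); z points along the fingers, y is the line along which they close (so a half turn about z gives the same grasp; the last joint's range is limited). The gripper opens to 87 mm and grips with 3 to 60 N. Pads are 19 mm wide; open, the fingers measure 117 mm over their backs; the gripper's body (75 mm by 190 mm) begins 51 mm behind the grasp point.
Start: joints at [-1.476, 0.527, 1.433, -0, 1.181, -0.178], TCP at [0.169, -0.602, 0.237] pointing down, gripper open.
Joint ranges: [-3.08, 3.08], [-0.75, 2.2], [0.22, 2.44], [-1.43, 4.57], [0, 2.65], [-2.85, 2.85]. Speed limits (rad/s): [2.79, 2.79, 3.14, 3.14, 3.14, 3.14].

INTERFACE

Orientations are given as a 3x3 rotation matrix whose columns are the frame's x, y, z axes.
In Python, from bench import bot, eyes gives the robot as it stands. The module is installed in compiled form; this text tells all that it offers.
- The arm moves only by the shell command python3 -m handwheel 'ROWS' [OPENING] [FORCE]. ROWS is JSON, a list of rows, each an object with "translation": the shift along the tool's x, y, z in cm, a list of three; "rotation": the turn, a rotation vector about the tool's x, y, z in rad, a list of three. In form: [{"translation": [tx, ty, tz], "rotation": [ax, ay, az]}, ...]. A call has exactly 8 rows; each row is the pose to reach, as a shift and turn from the pose commanded when the call began, along the tool's axes at that moment; what a row does not reach only later rows make up. A row lasts 1/10 s, in which the tool goes at most 50 mm and 8.59 degrees, less where a joint would pass 70% of its speed; a pose out of reach is approached as far as the arm can. A call with a gripper value outside its range is refused whole. OPENING is the finger opening in cm, from 0 to 8.7, set as the call begins (- or left out, the last holds). The fingers move at their own pace and stop on an object; FORCE is the grip in N (left out, the last holds). Time passes only in rows, so rows that repeat a pose let the fingers close, or fill a call up. It gives the time, the measured TCP pose, the force, the opening and the grip force at its end, in the units of the state.
- bot.state(): the state, without advancing time (a new reading comes with each control period).
- eyes.read_camera(name): name is "scene" or "top" or "wrist"; returns a dict with "pixels" (480x640x3 uint8, red, green, blue), "range_z" (480x640 float32, m along the optical axis (not along the pixel's ray), 0 where there is no reading), "intrinsics" (3x3 intrinsics, pixels), "k1" (the pictures are not rectified: a ray, as slopes to the right and down, at radius r is drawn at 1 + k1 r^2 times it, then the intrinsics apply), "world_to_cam" (4x4, takes a point from world to camera coordinates). Camera axes: x right, y up, looking along -z (the intrinsics and any distortion apply to the point x, -y, -z); pixel columns grow to the right and rows downward; lengths in m; the calibration is good to about 2 mm. A picture is of the moment at which its call begins.
- bot.finish_job(): hands the job in; it is judged then, once.
The state is a dict: "time": time; "joint_pos": joint angles; "dq": joint speeds; "joint_torque": joint torques, N m; "position": TCP position; "tool_rot": TCP orientation; "ft_force": force on the tool from outside, world axes, zero at the start; "wrist_torque": the same for the moment, N m; "grip_width": finger opening in m; "gripper_force": force on a finger pad.
Only numpy, scipy, OpenCV 4.12 (cv2) and the standard library are available. Lean on these libraries where they do the work, as an engineer would, in place of code of your own. Each camera call takes 0.05 s, during which the arm holds its last target. There are 200 camera calls.

TASK

Take the orange end cap off the top of the aluminium upright and stand it, same way up, on the worktop clear of the stand. Then slide the blue sleeve, mouth down, onto the bare upright and press it gently past the sprung balls until they click into its windows, stopping at the click instead of forcing it further, and leave it caught there; leave everything else where it is.

Things in the scene. Friction and masses are not known exactly. Their poses are not given: they have to be found in the camera images.
- post: The stand, fixed to the worktop: dark base plate 84x84x12 mm with a square aluminium upright, 20x20 mm, standing in its middle. Origin at the underside of the base plate on the upright's axis; z up, x and y along the upright's faces. The upright's flat top is 130 mm above the origin.
- post_top (a point): Centre of the upright's top. Below it two sprung steel balls (7 mm) stand 3.5 mm out of the upright's +y and -y faces, opposite each other at one height. That height is set anew each time, 18 to 54 mm below this point, and is not reported: find it by feel. A window centred on the balls is the click.
- sleeve: The loose blue sleeve, 160 g nominal, 150 mm tall, standing mouth down on the worktop. Origin at the centre of its underside, z up along its bore. Outside 32x32 mm with a 44x44 mm steel foot 5 mm high; square bore 22x22 mm, 112 mm deep, flared to 28 mm at the mouth (flare 9 mm high). The same after any quarter turn.
- sleeve_neck (a point): Centre of the sleeve's black grip neck, 138 mm above its origin: 24x24 mm square, from the shoulder at 116 mm to the top at 150 mm. Grip it here from above.
- sleeve_window (a point): On the bore axis 46 mm above the sleeve's origin, level with its four windows (one a side, 12 mm wide, 8 mm high, steel-framed). Going down the flare presses the balls in (5 to 9 N push), the bore then runs over them easily (about 2 N) until they spring out into two windows: the click. The square window edge then meets them as a sudden stiff stop; a push over about 15 N forces it past.
- cap: The loose orange plastic end cap, 30 g nominal, sitting loosely on top of the upright. Origin at the centre of its lower rim, z up. Skirt 28x28 mm, 11 mm deep, 22 mm inside; closed top at 15 mm; square grip stub 16x16 mm from 15 to 41 mm up. On the upright its origin is 119 mm above the post's origin.
- ball_a (a joint): Ball in the post's +y face: 0 = fully out, grows as it is pressed in, to 0.004 m; about 0.0025 while the plain bore runs over it.
- ball_b (a joint): Ball in the post's -y face, in the same sense as ball_a.
- mug: Bystander: dotted white mug, 93 mm tall, about 80 mm across. Origin at the centre of its underside.
- tape: Bystander: roll of tan tape lying flat, 90 mm across, 48 mm high. Origin at the centre of its underside.
- screwdriver_red: Bystander: red-handled screwdriver, 155 mm long, 20 mm high, lying near the front edge. Origin at mid length, underside.
- screwdriver_yellow: Bystander: yellow-handled screwdriver, 140 mm long, 17 mm high, lying beside the red one. Origin at mid length, underside.
There are look-alikes about, which are no part of the job. What is shaped like the post but green is not meant.

How it is judged:
By the outcome, as a careful person would: the job done as asked, in the order asked, and still so for the second after the job is handed in, with the robot touching nothing.
It also fails if it takes over 72 s, if anything falls off the work surface, if the arm or the gripper's body presses on something with over 40 N, if the wrist force passes 120 N, or if a joint passes its speed limit or range.

## Working session

There is one attempt and no reset: what is moved stays moved. The work goes in short steps, Python scripts to look and compute and a shell command to move; the robot and the scene stay as the last step left them, time stands still between calls to the robot, and variables do not carry over. Pictures are saved under pics/ and viewed, at most 10 in all, crops included, and the job is handed in when it is done.

```bash
mkdir -p pics; python3 - <<'E'
from bench import bot,eyes
import cv2,numpy as np
s=bot.state(); print(s['time'],s['position'],s['tool_rot'],s['ft_force'],s['grip_width'])
for n in ['scene','top']:
    d=eyes.read_camera(n); np.savez(f'{n}.npz',**d); cv2.imwrite(f'pics/{n}1.png',d['pixels'][:,:,::-1])
    print(n,d['intrinsics'],d['k1'],d['world_to_cam'])
E
```

```text
0.0 [ 0.16895913 -0.60101948  0.23558026] [[ 9.62735404e-01  2.70444971e-01 -2.44929471e-04]
 [ 2.70444880e-01 -9.62733182e-01  2.09457207e-03]
 [ 3.30664754e-04 -2.08275860e-03 -9.99997776e-01]] [-0.51995226 -0.07122788  0.17080563] 0.0875107643782706
scene [[467.05422813   0.         314.40876704]
 [  0.         467.05422813 239.35539829]
 [  0.           0.           1.        ]] -0.09127627713234102 [[-0.76095306 -0.64873748 -0.00949357  0.36336097]
 [ 0.47426659 -0.56616897  0.67418388 -0.39992165]
 [-0.44274332  0.5085198   0.73850252 -0.62792822]
 [ 0.          0.          0.          1.        ]]
top [[481.42285891   0.         309.57044304]
 [  0.         481.42285891 236.31435207]
 [  0.           0.           1.        ]] 0.02600512740132807 [[-0.03892266 -0.99922797 -0.0053385  -0.08861581]
 [ 0.97642682 -0.03916854  0.21226513 -0.58841159]
 [-0.21231036  0.00304927  0.97719753 -0.96165003]
 [ 0.          0.          0.          1.        ]]
```

View pics/scene1.png

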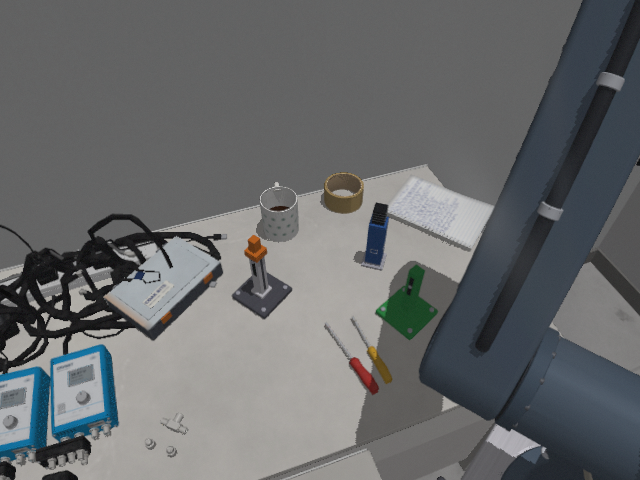

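View pics/top1.png

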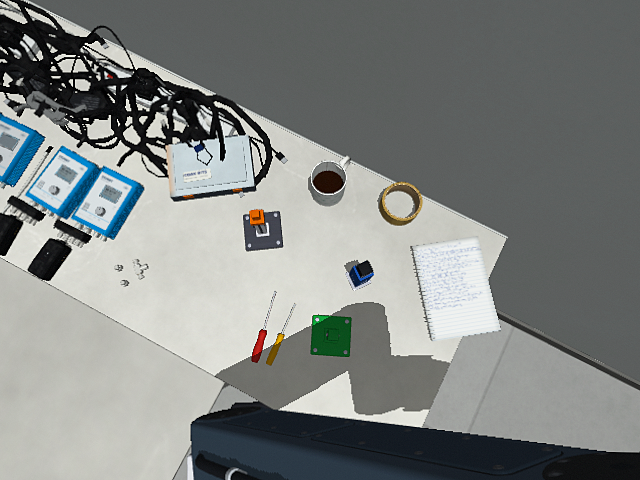

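Candidates: the post is the dark base at scene (262,290) / top (263,230), with the green look-alike at top (331,336). The cap is the orange block at scene (256,248); the orange corners on the grey box at (165,320) are not it. The sleeve is the blue and black one at scene (376,235) / top (360,272); the blue meters on the left are not. I'll measure these with colour and depth, and check in one crop.

```bash
cat > h.py <<'E'
import numpy as np,cv2
def cloud(d):
    K=d['intrinsics'];k=float(d['k1']);D=np.array([k,0,0,0,0.])
    v,u=np.mgrid[0:480,0:640]
    p=cv2.undistortPoints(np.stack([u,v],-1).reshape(-1,1,2).astype(float),K,D).reshape(480,640,2)
    z=d['range_z'].astype(float)
    c=np.stack([p[...,0]*z,-p[...,1]*z,-z],-1)
    T=d['world_to_cam']; w=(c-T[:3,3])@T[:3,:3]
    w[z==0]=np.nan
    return w
def rect(P):
    r=cv2.minAreaRect((P[:,:2]*1000).astype(np.float32)); return np.round(r[0],1),np.round(r[1],1),round(r[2],1)
E
python3 - <<'E'
from h import *
for n in ['scene','top']:
    d=dict(np.load(n+'.npz')); w=cloud(d); im=d['pixels']; hsv=cv2.cvtColor(im,cv2.COLOR_RGB2HSV)
    H,S,V=[hsv[...,i].astype(int) for i in range(3)]
    box=lambda a,b,c,e:(lambda m:(m.__setitem__((slice(b,e),slice(a,c)),True),m)[1])(np.zeros((480,640),bool))
    B={'scene':dict(cap=(240,230,272,268),sl=(355,195,395,275),post=(228,268,298,322)),'top':dict(cap=(245,205,270,228),sl=(342,255,378,292),post=(238,205,288,255))}[n]
    print(n,'table z',np.nanmedian(w[250:300,180:230,2] if n=='top' else w[350:390,220:300,2]))
    m=box(*B['cap'])&(H<20)&(S>150); P=w[m]; P=P[~np.isnan(P[:,0])]
    zt=np.percentile(P[:,2],98); print('cap z',zt,'stub top',rect(P[P[:,2]>zt-.004]),np.median(P[P[:,2]>zt-.004],0))
    q=P[(abs(P[:,2]-(zt-.026))<.004)]; print(' shoulder',len(q),rect(q) if len(q)>4 else'')
    m=box(*B['sl']); P=w[m];P=P[~np.isnan(P[:,0])]; zt=np.percentile(P[P[:,2]<.2][:,2],98)
    q=P[P[:,2]>zt-.005]; print('sleeve top',zt,rect(q),len(q))
    for lo,hi in [(.06,.108),(.122,.145),(.003,.009)]:
        q=P[(P[:,2]>lo)&(P[:,2]<hi)]; print('  ',lo,rect(q),len(q))
    m=box(*B['post']); P=w[m]; q=P[(P[:,2]>.008)&(P[:,2]<.017)]; print('post plate',rect(q),len(q),np.median(q[:,2]))
    q=P[(P[:,2]>.02)&(P[:,2]<.115)]; print(' upright',rect(q),len(q))
im=np.load('scene.npz')['pixels'][180:330,220:450]
cv2.imwrite('pics/crop.png',cv2.resize(im,None,fx=3.4,fy=3.4,interpolation=cv2.INTER_CUBIC)[:,:,::-1])
E
```

```text
scene table z 8.260424048237083e-05
cap z 0.1611708313886382 stub top (array([612.6,  -3.7]), array([15.4, 16. ]), 0.1) [ 0.6122305  -0.00268517  0.16001885]
 shoulder 134 (array([612.5,  -3.7]), array([28.1, 28.4]), 5.0)
sleeve top 0.149811082305657 (array([ 498.4, -211.8]), array([23.8, 24.9]), 22.7) 144
   0.06 (array([ 498.9, -211.5]), array([32.4, 33.7]), 23.4) 316
   0.122 (array([ 498.3, -210.6]), array([24.7, 25.5]), 23.1) 130
   0.003 (array([ 543.4, -279.3]), array([ 86.6, 234.6]), 37.1) 189
post plate (array([613.1,  -3.2]), array([84.9, 85.2]), 3.3) 1183 0.011943337274678877
 upright (array([613.4,  -2.9]), array([27.1, 27.8]), 6.4) 373
top table z -0.0003877560741715993
cap z 0.16099352632186267 stub top (array([613.8,  -6.3]), array([13.9, 15.7]), 89.7) [ 0.61399412 -0.00709566  0.15942429]
 shoulder 107 (array([613. ,  -6.8]), array([27.6, 27.8]), 4.7)
sleeve top 0.15072384165581312 (array([ 499.4, -214.8]), array([23.8, 24. ]), 24.8) 158
   0.06 (array([ 489.1, -210.7]), array([44.9, 22.1]), 69.4) 75
   0.122 (array([ 491.9, -212.2]), array([33.8, 16.3]), 70.2) 32
   0.003 (array([ 509.8, -219.8]), array([77.2, 79.9]), 89.0) 114
post plate (array([613.8,  -6.5]), array([84.5, 83.7]), 4.0) 961 0.01147054280306176
 upright (array([598.2, -15. ]), array([52. , 28.4]), 26.7) 118
```

View pics/crop.png

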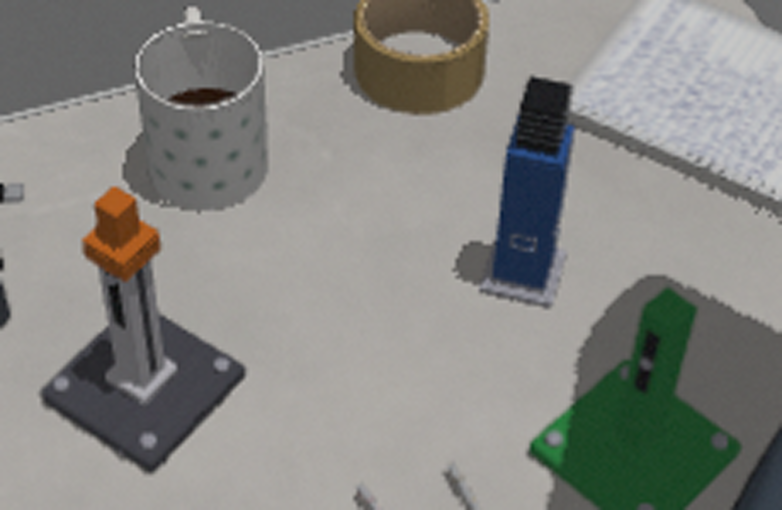

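The crop confirms the choice. The grey upright with the orange cap stands on the dark plate at about (0.613, -0.005), yaw about 4°. The blue sleeve with the black neck is at about (0.499, -0.213), yaw about 24°. The green stand is a decoy. Moving over the cap.

```bash
python3 -m handwheel '[{"translation":[3.7,-2.8,0],"rotation":[0,0,0]},{"translation":[7.4,-5.7,0],"rotation":[0,0,0]},{"translation":[11,-8.5,0],"rotation":[0,0,0]},{"translation":[14.7,-11.3,0],"rotation":[0,0,0]},{"translation":[18.4,-14.2,0],"rotation":[0,0,0]},{"translation":[22.1,-17,0],"rotation":[0,0,0]},{"translation":[25.8,-19.9,0],"rotation":[0,0,0]},{"translation":[29.4,-22.7,0],"rotation":[0,0,0]}]' 8.7
python3 -m handwheel '[{"translation":[3.9,-3,0],"rotation":[0,0,0.03]},{"translation":[7.8,-6,0],"rotation":[0,0,0.06]},{"translation":[11.7,-9,0],"rotation":[0,0,0.09]},{"translation":[15.6,-12,0],"rotation":[0,0,0.12]},{"translation":[19.5,-15,0],"rotation":[0,0,0.15]},{"translation":[23.4,-18,0],"rotation":[0,0,0.18]},{"translation":[27.5,-21.2,0],"rotation":[0,0,0.196]},{"translation":[29.5,-22.7,0],"rotation":[0,0,0.196]}]'
python3 - <<'E'
from h import *
from bench import bot,eyes
s=bot.state();print(s['time'],s['position'],s['tool_rot'],s['joint_pos'])
d=eyes.read_camera('wrist');np.savez('w1.npz',**d);cv2.imwrite('pics/w1.png',d['pixels'][:,:,::-1]);print(np.linalg.inv(d['world_to_cam']))
E
```

```text
time: 0.9
position: [0.3913, -0.3017, 0.2363]
tool_rot: [[0.963, 0.27, -0.0], [0.27, -0.963, 0.001], [-0.0, -0.001, -1.0]]
ft_force: [-0.1, -1.1, -0.2]
grip_width: 0.087
gripper_force: 0.0
time: 1.7
position: [0.6148, -0.0018, 0.2361]
tool_rot: [[0.997, 0.08, 0.0], [0.08, -0.997, 0.001], [0.001, -0.001, -1.0]]
ft_force: [-0.6, -1.3, -0.2]
grip_width: 0.0869
gripper_force: 0.0
1.7 [ 0.61483847 -0.00177408  0.23613844] [[ 9.96759536e-01  8.04375684e-02  4.74276082e-04]
 [ 8.04370759e-02 -9.96759208e-01  9.79261237e-04]
 [ 5.51508445e-04 -9.37938595e-04 -9.99999408e-01]] [-1.84921226e-01  5.13952499e-01  1.46003027e+00  1.14142306e-03
  1.16732399e+00  1.30490277e+00]
[[ 8.01681470e-02  9.64150681e-01  2.52955593e-01  6.83055582e-01]
 [-9.96781106e-01  7.77228804e-02  1.96616571e-02  3.10744590e-03]
 [-7.03637209e-04 -2.53717595e-01  9.67278082e-01  3.83499429e-01]
 [ 0.00000000e+00  0.00000000e+00  0.00000000e+00  1.00000000e+00]]
```

View pics/w1.png

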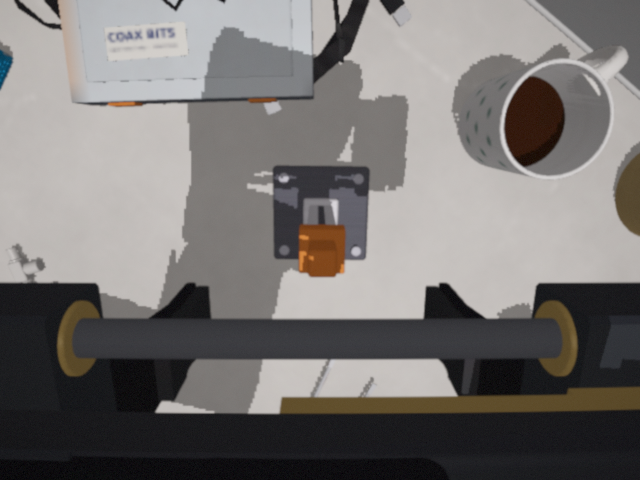

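The view is from behind the gripper, with the cap at (322,250) between the fingers (inner edges at 208 and 428). I'll compute its position from this nearer cloud.

```bash
cat > m.py <<'E'
from h import *
def objs(d):
    w=cloud(d); hsv=cv2.cvtColor(d['pixels'],cv2.COLOR_RGB2HSV); H,S,V=[hsv[...,i].astype(int) for i in range(3)]
    m=(H<20)&(S>150)&(w[...,2]>.1)&(w[...,2]<.2); P=w[m]
    if len(P)>20:
        zt=np.percentile(P[:,2],97); print('cap zt',zt,'stub',rect(P[P[:,2]>zt-.004]))
        q=P[abs(P[:,2]-zt+.026)<.003]; print(' shoulder',len(q),rect(q) if len(q)>9 else '')
    r=np.hypot(w[...,0]-.613,w[...,1]+.005)
    q=w[(r<.07)&(w[...,2]>.0085)&(w[...,2]<.0155)]; print(' plate',len(q),rect(q))
E
python3 -c "
from m import *
objs(dict(np.load('w1.npz')))"
```

```text
cap zt 0.1598999761506612 stub (array([614.7,  -5.1]), array([15.3, 15.5]), 5.2)
 shoulder 1069 (array([614.6,  -5. ]), array([27.3, 27.2]), 4.1)
 plate 6091 (array([613.8,  -4.8]), array([83. , 83.9]), 3.8)
```

```bash
python3 -m handwheel '[{"translation":[-0.09,0.33,1.5],"rotation":[0,0,0]},{"translation":[-0.09,0.33,3],"rotation":[0,0,0]},{"translation":[-0.09,0.33,4.5],"rotation":[0,0,0]},{"translation":[-0.09,0.33,6],"rotation":[0,0,0]},{"translation":[-0.09,0.33,7.3],"rotation":[0,0,0]},{"translation":[-0.09,0.33,8.2],"rotation":[0,0,0]},{"translation":[-0.09,0.33,8.6],"rotation":[0,0,0]},{"translation":[-0.09,0.33,8.6],"rotation":[0,0,0]}]' 5
python3 -m handwheel '[{"translation":[0,0,0],"rotation":[0,0,0]},{"translation":[0,0,0],"rotation":[0,0,0]},{"translation":[0,0,0],"rotation":[0,0,0]},{"translation":[0,0,0],"rotation":[0,0,0]},{"translation":[0,0,0],"rotation":[0,0,0]},{"translation":[0,0,0],"rotation":[0,0,0]},{"translation":[0,0,0],"rotation":[0,0,0]},{"translation":[0,0,0],"rotation":[0,0,0]}]' 0.5 10
```

```text
time: 2.55
position: [0.6124, -0.0088, 0.15]
tool_rot: [[0.997, 0.078, -0.001], [0.078, -0.997, 0.0], [-0.001, -0.0, -1.0]]
ft_force: [1.1, 0.2, 0.7]
grip_width: 0.0502
gripper_force: 0.0
time: 3.35
position: [0.6126, -0.0061, 0.1511]
tool_rot: [[0.997, 0.077, 0.0], [0.077, -0.997, 0.004], [0.001, -0.004, -1.0]]
ft_force: [-0.8, 6.7, 2.2]
grip_width: 0.0161
gripper_force: 10.0
```

```bash
python3 -m handwheel '[{"translation":[0.1,-0.1,0],"rotation":[0,0,0]},{"translation":[0.1,-0.2,0],"rotation":[0,0,0]},{"translation":[0.1,-0.3,0],"rotation":[0,0,0]},{"translation":[0.1,-0.3,-0.4],"rotation":[0,0,0]},{"translation":[0.1,-0.3,-1.2],"rotation":[0,0,0]},{"translation":[0.1,-0.3,-2.5],"rotation":[0,0,0]},{"translation":[0.1,-0.3,-4],"rotation":[0,0,0]},{"translation":[0.1,-0.3,-5],"rotation":[0,0,0]}]'
python3 - <<'E'
from m import *
from bench import bot,eyes
s=bot.state();print(s['position'],s['ft_force'])
d=eyes.read_camera('wrist');np.savez('w2.npz',**d);cv2.imwrite('pics/w2.png',d['pixels'][:,:,::-1])
print(bot.state()['position']);objs(d)
w=cloud(d);q=w[(np.hypot(w[...,0]-.614,w[...,1]+.005)<.03)&(abs(w[...,2]-.13)<.003)];print('post top',len(q),rect(q) if len(q)>9 else '')
t=dict(np.load('top.npz'));w=cloud(t)
print('screw tips',w[293,275],w[305,294])
q=w[(np.hypot(w[...,0]-.515,w[...,1]-.04)<.06)];print('free max z',np.nanmax(q[:,2]))
E
```

```text
time: 4.15
position: [0.6147, -0.0063, 0.2027]
tool_rot: [[0.997, 0.078, 0.003], [0.078, -0.997, -0.001], [0.003, 0.001, -1.0]]
ft_force: [-0.3, 1.3, 0.2]
grip_width: 0.0159
gripper_force: 10.0
[ 0.6146652  -0.0062953   0.20267281] [-0.26295726  1.2541527   0.22882497]
[ 0.61546428 -0.00631941  0.20415342]
cap zt 0.1986361367305451 stub (array([623.6,  -6.1]), array([ 2.4, 15.9]), 3.6)
 shoulder 122 (array([630.1,  -5.3]), array([ 1. , 26.5]), 4.2)
 plate 7324 (array([614.2,  -4.9]), array([82.4, 83.9]), 3.8)
post top 454 (array([621. ,  -4.4]), array([ 6.8, 19.3]), 4.2)
screw tips [ 0.47231746 -0.03157794  0.01032151] [ 0.44479465 -0.07217057  0.00896552]
free max z 0.012837152438126989
```

View pics/w2.png

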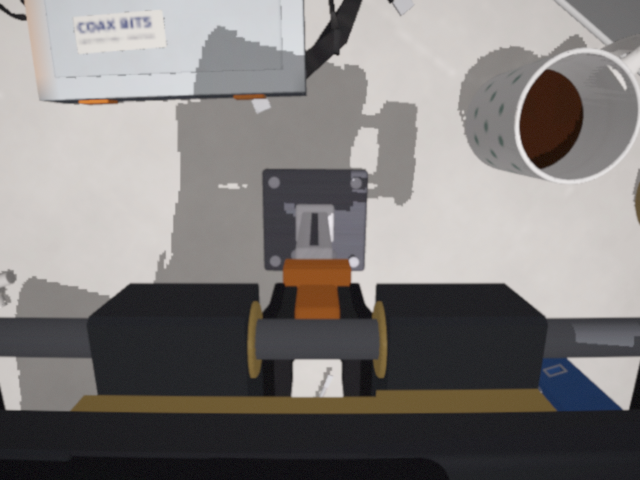

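Cap held at (318,285), off the upright. Carrying it in front of the stand to (0.515, 0.04).

```bash
python3 -m handwheel '[{"translation":[-2,-1.1,0],"rotation":[0,0,0]},{"translation":[-5,-2.8,0],"rotation":[0,0,0]},{"translation":[-8,-4.5,0],"rotation":[0,0,0]},{"translation":[-9.6,-5.4,2],"rotation":[0,0,0]},{"translation":[-9.6,-5.4,6],"rotation":[0,0,0]},{"translation":[-9.6,-5.4,10],"rotation":[0,0,0]},{"translation":[-9.6,-5.4,13.5],"rotation":[0,0,0]},{"translation":[-9.6,-5.4,15.5],"rotation":[0,0,0]}]'
python3 -m handwheel '[{"translation":[0,0,0],"rotation":[0,0,0]},{"translation":[0,0,0],"rotation":[0,0,0]},{"translation":[0,0,0.3],"rotation":[0,0,0]},{"translation":[0,0,0.6],"rotation":[0,0,0]},{"translation":[0,0,0.9],"rotation":[0,0,0]},{"translation":[0,0,1.1],"rotation":[0,0,0]},{"translation":[0,0,1.2],"rotation":[0,0,0]},{"translation":[0,0,1.2],"rotation":[0,0,0]}]'
```

```text
time: 5.0
position: [0.5127, 0.0407, 0.0434]
tool_rot: [[0.997, 0.078, -0.002], [0.078, -0.997, 0.0], [-0.002, -0.0, -1.0]]
ft_force: [-0.7, 0.2, -1.0]
grip_width: 0.0158
gripper_force: 10.0
time: 5.8
position: [0.5135, 0.0407, 0.0335]
tool_rot: [[0.997, 0.078, -0.0], [0.078, -0.997, 0.0], [-0.0, -0.0, -1.0]]
ft_force: [-0.5, -0.0, -0.7]
grip_width: 0.0162
gripper_force: 10.0
```

Small steps down until contact.

```bash
python3 -m handwheel '[{"translation":[0,0,0.05],"rotation":[0,0,0]},{"translation":[0,0,0.1],"rotation":[0,0,0]},{"translation":[0,0,0.15],"rotation":[0,0,0]},{"translation":[0,0,0.15],"rotation":[0,0,0]},{"translation":[0,0,0.15],"rotation":[0,0,0]},{"translation":[0,0,0.15],"rotation":[0,0,0]},{"translation":[0,0,0.15],"rotation":[0,0,0]},{"translation":[0,0,0.15],"rotation":[0,0,0]}]'
```

```text
time: 6.6
position: [0.5135, 0.0408, 0.032]
tool_rot: [[0.997, 0.078, -0.0], [0.078, -0.997, 0.0], [-0.0, -0.0, -1.0]]
ft_force: [-0.6, 0.4, -0.6]
grip_width: 0.0157
gripper_force: 10.0
```

```bash
python3 -m handwheel '[{"translation":[0,0,0.05],"rotation":[0,0,0]},{"translation":[0,0,0.1],"rotation":[0,0,0]},{"translation":[0,0,0.15],"rotation":[0,0,0]},{"translation":[0,0,0.15],"rotation":[0,0,0]},{"translation":[0,0,0.15],"rotation":[0,0,0]},{"translation":[0,0,0.15],"rotation":[0,0,0]},{"translation":[0,0,0.15],"rotation":[0,0,0]},{"translation":[0,0,0.15],"rotation":[0,0,0]}]'
```

```text
time: 7.4
position: [0.5135, 0.0408, 0.0319]
tool_rot: [[0.997, 0.078, 0.001], [0.078, -0.997, -0.0], [0.001, 0.0, -1.0]]
ft_force: [-2.1, 0.5, 11.6]
grip_width: 0.0157
gripper_force: 10.0
```

```bash
python3 -m handwheel '[{"translation":[0,0,-0.1],"rotation":[0,0,0]},{"translation":[0,0,-0.1],"rotation":[0,0,0]},{"translation":[0,0,-0.1],"rotation":[0,0,0]},{"translation":[0,0,-0.1],"rotation":[0,0,0]},{"translation":[0,0,-0.6],"rotation":[0,0,0]},{"translation":[0,0,-2],"rotation":[0,0,0]},{"translation":[0,0,-5],"rotation":[0,0,0]},{"translation":[0,0,-9],"rotation":[0,0,0]}]' 5
python3 -m handwheel '[{"translation":[0,0,-4],"rotation":[0,0,0]},{"translation":[0,0,-8],"rotation":[0,0,0]},{"translation":[-0.5,3.8,-11],"rotation":[0,0,-0.06]},{"translation":[-1.1,8.2,-11],"rotation":[0,0,-0.12]},{"translation":[-1.7,12.6,-11],"rotation":[0,0,-0.18]},{"translation":[-2.3,17,-11],"rotation":[0,0,-0.24]},{"translation":[-2.9,21.4,-11],"rotation":[0,0,-0.3]},{"translation":[-3.4,25.2,-11],"rotation":[0,0,-0.34]}]' 8.7
python3 - <<'E'
from m import *
from bench import bot,eyes
for n in ['wrist','scene']:
    d=eyes.read_camera(n);np.savez(n[0]+'3.npz',**d);cv2.imwrite(f'pics/{n}3.png',d['pixels'][:,:,::-1])
    w=cloud(d);r=np.hypot(w[...,0]-.499,w[...,1]+.213)
    for lo,hi in [(.146,.154),(.112,.119),(.002,.008)]:
        q=w[(r<.034)&(w[...,2]>lo)&(w[...,2]<hi)];print(n,lo,len(q),rect(q) if len(q)>9 else '')
    r=np.hypot(w[...,0]-.5135,w[...,1]-.0408);q=w[(r<.025)&(w[...,2]>.003)];q2=q[q[:,2]>.036];print('cap',len(q),np.nanmax(q[:,2]) if len(q) else '',rect(q2) if len(q2)>9 else '')
s=bot.state();print(s['position'],s['tool_rot'],s['time'])
E
```

```text
time: 8.2
position: [0.5121, 0.0408, 0.1202]
tool_rot: [[0.997, 0.078, -0.005], [0.078, -0.997, 0.001], [-0.004, -0.001, -1.0]]
ft_force: [0.4, -0.4, 0.0]
grip_width: 0.0497
gripper_force: 0.0
time: 9.0
position: [0.4987, -0.2152, 0.2308]
tool_rot: [[0.914, 0.407, 0.0], [0.407, -0.914, -0.0], [0.0, 0.0, -1.0]]
ft_force: [1.1, -0.3, 0.2]
grip_width: 0.0868
gripper_force: 0.0
wrist 0.146 1783 (array([ 500.1, -213.4]), array([23.8, 24. ]), 23.2)
wrist 0.112 715 (array([ 500.1, -213.6]), array([32. , 31.6]), 23.1)
wrist 0.002 506 (array([ 509.5, -209.6]), array([21.8, 43.4]), 23.0)
cap 1782 0.041992950195306446 (array([514.8,  40.2]), array([16.5, 17.3]), 4.9)
scene 0.146 131 (array([ 498.5, -211.7]), array([23.7, 27.3]), 22.3)
scene 0.112 107 (array([ 498.4, -210.8]), array([33.8, 31.1]), 28.1)
scene 0.002 157 (array([ 496.6, -208. ]), array([51.3, 50. ]), 34.8)
cap 326 0.04345296922785057 (array([514.1,  42. ]), array([16.1, 15. ]), 5.9)
[ 0.49953283 -0.21828684  0.23088947] [[ 9.15976271e-01  4.01227780e-01  1.93400950e-03]
 [ 4.01232079e-01 -9.15971277e-01 -3.07228179e-03]
 [ 5.38812347e-04  3.59012387e-03 -9.99993410e-01]] 9.1
```

View pics/scene3.png

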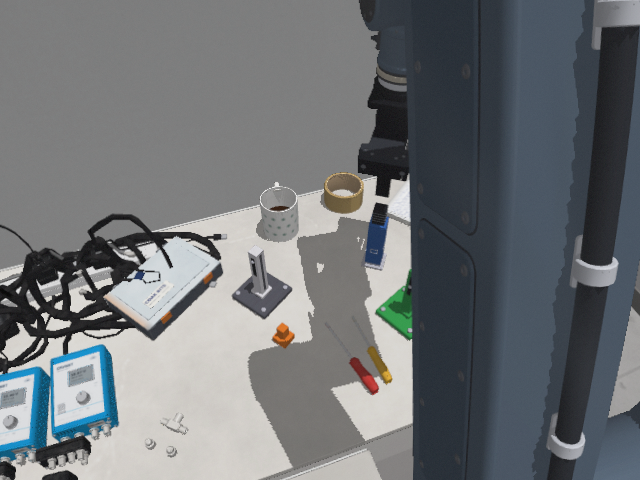

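Cap stands upright at (283,335), upright bare at (258,270). Now the sleeve.

```bash
python3 -m handwheel '[{"translation":[0.25,-0.42,0.8],"rotation":[0,0,0.01]},{"translation":[0.25,-0.42,2],"rotation":[0,0,0.01]},{"translation":[0.25,-0.42,3.5],"rotation":[0,0,0.01]},{"translation":[0.25,-0.42,5],"rotation":[0,0,0.01]},{"translation":[0.25,-0.42,6.5],"rotation":[0,0,0.01]},{"translation":[0.25,-0.42,7],"rotation":[0,0,0.01]},{"translation":[0.25,-0.42,7],"rotation":[0,0,0.01]},{"translation":[0.25,-0.42,7],"rotation":[0,0,0.01]}]' 6
python3 - <<'E'
from m import *
from bench import bot,eyes
s=bot.state();print(s['position'],s['tool_rot'])
n='wrist'
d=eyes.read_camera(n)
w=cloud(d);r=np.hypot(w[...,0]-.499,w[...,1]+.213)
for lo,hi in [(.146,.154),(.112,.119)]:
        q=w[(r<.034)&(w[...,2]>lo)&(w[...,2]<hi)];print(n,lo,len(q),rect(q) if len(q)>9 else '')
E
```

```text
time: 9.9
position: [0.5, -0.2075, 0.1606]
tool_rot: [[0.918, 0.398, -0.0], [0.398, -0.918, 0.0], [0.0, -0.0, -1.0]]
ft_force: [0.2, -0.2, 0.2]
grip_width: 0.0598
gripper_force: 0.0
[ 0.50000907 -0.20750493  0.16062522] [[ 9.17505770e-01  3.97722468e-01 -2.85588635e-05]
 [ 3.97722469e-01 -9.17505767e-01  6.61324201e-05]
 [ 9.94273681e-08 -7.20353787e-05 -9.99999997e-01]]
wrist 0.146 2231 (array([ 508.3, -220. ]), array([15.3, 42.7]), 25.4)
wrist 0.112 1206 (array([ 500.1, -213.5]), array([32. , 32.1]), 23.6)
```

```bash
python3 -m handwheel '[{"translation":[-0.23,0.55,0],"rotation":[0,0,0]},{"translation":[-0.23,0.55,0],"rotation":[0,0,0]},{"translation":[-0.23,0.55,0.6],"rotation":[0,0,0]},{"translation":[-0.23,0.55,1.4],"rotation":[0,0,0]},{"translation":[-0.23,0.55,2.2],"rotation":[0,0,0]},{"translation":[-0.23,0.55,2.65],"rotation":[0,0,0]},{"translation":[-0.23,0.55,2.65],"rotation":[0,0,0]},{"translation":[-0.23,0.55,2.65],"rotation":[0,0,0]}]'
python3 -m handwheel '[{"translation":[0,0,0],"rotation":[0,0,0]},{"translation":[0,0,0],"rotation":[0,0,0]},{"translation":[0,0,0],"rotation":[0,0,0]},{"translation":[0,0,0],"rotation":[0,0,0]},{"translation":[0,0,0],"rotation":[0,0,0]},{"translation":[0,0,0],"rotation":[0,0,0]},{"translation":[0,0,0],"rotation":[0,0,0]},{"translation":[0,0,0],"rotation":[0,0,0]}]' 1.5 40
```

```text
time: 10.75
position: [0.4999, -0.2142, 0.1338]
tool_rot: [[0.918, 0.397, -0.0], [0.397, -0.918, 0.0], [-0.0, -0.0, -1.0]]
ft_force: [-0.3, 0.1, 0.4]
grip_width: 0.06
gripper_force: 0.0
time: 11.55
position: [0.4999, -0.2142, 0.1341]
tool_rot: [[0.918, 0.397, -0.0], [0.397, -0.918, 0.0], [0.0, -0.0, -1.0]]
ft_force: [-0.1, 0.3, 0.6]
grip_width: 0.0235
gripper_force: 40.0
```

```bash
python3 -m handwheel '[{"translation":[0,0,-0.5],"rotation":[0,0,0]},{"translation":[0,0,-2],"rotation":[0,0,0]},{"translation":[0,0,-5],"rotation":[0,0,0]},{"translation":[0,0,-8.5],"rotation":[0,0,0]},{"translation":[0,0,-12],"rotation":[0,0,0]},{"translation":[0,0,-15],"rotation":[0,0,0]},{"translation":[0,0,-16.5],"rotation":[0,0,0]},{"translation":[0,0,-16.5],"rotation":[0,0,0]}]'
python3 -m handwheel '[{"translation":[1.5,-1.2,0],"rotation":[0,0,0.03]},{"translation":[4,-3.1,0],"rotation":[0,0,0.07]},{"translation":[7,-5.5,0],"rotation":[0,0,0.12]},{"translation":[10,-7.8,0],"rotation":[0,0,0.18]},{"translation":[13,-10.2,0],"rotation":[0,0,0.24]},{"translation":[16,-12.5,0],"rotation":[0,0,0.3]},{"translation":[18,-14.1,0],"rotation":[0,0,0.34]},{"translation":[18.8,-14.7,0],"rotation":[0,0,0.34]}]'
python3 -m handwheel '[{"translation":[0,0,0],"rotation":[0,0,0]},{"translation":[0,0,0],"rotation":[0,0,0]},{"translation":[0,0,0],"rotation":[0,0,0]},{"translation":[0,0,0],"rotation":[0,0,0]},{"translation":[0,0,0],"rotation":[0,0,0]},{"translation":[0,0,0],"rotation":[0,0,0]},{"translation":[0,0,0],"rotation":[0,0,0]},{"translation":[0,0,0],"rotation":[0,0,0]}]'
python3 - <<'E'
from m import *
from bench import bot,eyes
s=bot.state();print(s['position'],s['tool_rot'])
for n in ['wrist','scene']:
    d=eyes.read_camera(n);np.savez(n[0]+'4.npz',**d);cv2.imwrite(f'pics/{n}4.png',d['pixels'][:,:,::-1])
    w=cloud(d);r=np.hypot(w[...,0]-.614,w[...,1]+.005)
    for lo,hi in [(.2,.27),(.165,.171),(.126,.134),(.04,.12),(.008,.015)]:
        q=w[(r<.07)&(w[...,2]>lo)&(w[...,2]<hi)];print(n,lo,len(q),rect(q) if len(q)>9 else '')
a=cv2.imread('pics/scene4.png')[110:330,180:350];cv2.imwrite('pics/s4.png',cv2.resize(a,None,fx=2.6,fy=2.6))
E
```

```text
time: 12.35
position: [0.501, -0.215, 0.3018]
tool_rot: [[0.918, 0.397, 0.005], [0.397, -0.918, -0.003], [0.003, 0.005, -1.0]]
ft_force: [-0.6, -0.3, -1.7]
grip_width: 0.0236
gripper_force: 40.0
time: 13.15
position: [0.614, -0.0022, 0.2971]
tool_rot: [[0.997, 0.071, -0.003], [0.071, -0.997, 0.001], [-0.003, -0.001, -1.0]]
ft_force: [-0.5, -0.0, -1.6]
grip_width: 0.0236
gripper_force: 40.0
time: 13.95
position: [0.6141, -0.0049, 0.2991]
tool_rot: [[0.998, 0.068, 0.0], [0.068, -0.998, -0.0], [0.0, 0.0, -1.0]]
ft_force: [1.1, -0.4, -1.2]
grip_width: 0.0236
gripper_force: 40.0
[ 0.61413177 -0.0048544   0.29912177] [[ 9.97712335e-01  6.76024541e-02  7.33342274e-05]
 [ 6.76024551e-02 -9.97712337e-01 -1.11086484e-05]
 [ 7.24154915e-05  1.60408093e-05 -9.99999997e-01]]
wrist 0.2 2175 (array([630.2,  -3.9]), array([ 1.9, 32.1]), 4.3)
wrist 0.165 965 (array([623.9,  -4.1]), array([25.5, 44. ]), 4.0)
wrist 0.126 0 
wrist 0.04 173 (array([623.5,  -4.3]), array([ 1.8, 19.9]), 3.0)
wrist 0.008 3544 (array([614. ,  -4.8]), array([81.6, 84.1]), 3.9)
scene 0.2 955 (array([605.7,   3.7]), array([45.5, 26. ]), 49.0)
scene 0.165 200 (array([613.8,  -3.3]), array([44.9, 44.6]), 4.0)
scene 0.126 104 (array([613.4,  -3. ]), array([20.5, 20.9]), 7.8)
scene 0.04 414 (array([608.4,   1. ]), array([27.2, 16.4]), 49.4)
scene 0.008 1137 (array([613.1,  -3.1]), array([84.4, 86.1]), 3.3)
```

View pics/wrist4.png

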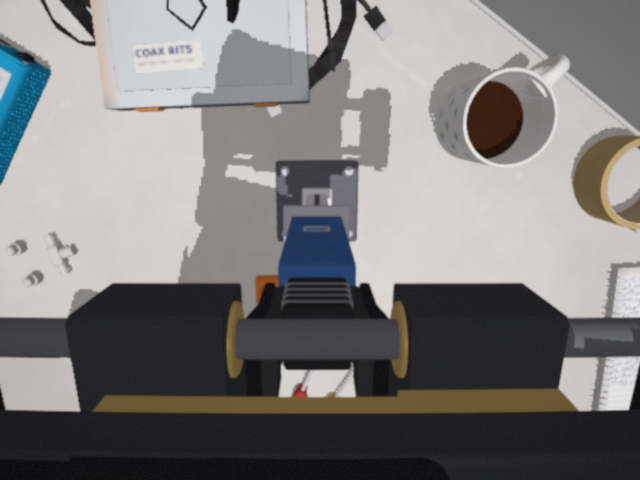

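View pics/s4.png

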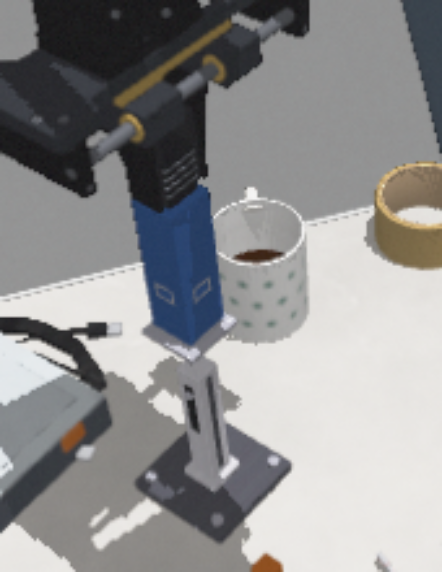

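The foot in the scene view, (613.8, -3.3), lies within 0.5 mm of the upright top, (613.4, -3.0), and the wrist view agrees. Lowering onto the upright.

```bash
python3 -m handwheel '[{"translation":[0,0,0.4],"rotation":[0,0,0]},{"translation":[0,0,1.1],"rotation":[0,0,0]},{"translation":[0,0,1.9],"rotation":[0,0,0]},{"translation":[0,0,2.6],"rotation":[0,0,0]},{"translation":[0,0,3.2],"rotation":[0,0,0]},{"translation":[0,0,3.5],"rotation":[0,0,0]},{"translation":[0,0,3.5],"rotation":[0,0,0]},{"translation":[0,0,3.5],"rotation":[0,0,0]}]'
python3 -m handwheel '[{"translation":[0,0,0.1],"rotation":[0,0,0]},{"translation":[0,0,0.25],"rotation":[0,0,0]},{"translation":[0,0,0.4],"rotation":[0,0,0]},{"translation":[0,0,0.55],"rotation":[0,0,0]},{"translation":[0,0,0.7],"rotation":[0,0,0]},{"translation":[0,0,0.8],"rotation":[0,0,0]},{"translation":[0,0,0.8],"rotation":[0,0,0]},{"translation":[0,0,0.8],"rotation":[0,0,0]}]'
```

```text
time: 14.85
position: [0.6143, -0.0048, 0.2642]
tool_rot: [[0.998, 0.068, 0.0], [0.068, -0.998, -0.0], [0.0, 0.0, -1.0]]
ft_force: [0.1, -0.3, -1.8]
grip_width: 0.0237
gripper_force: 40.0
time: 15.65
position: [0.6142, -0.0047, 0.256]
tool_rot: [[0.998, 0.068, -0.0], [0.068, -0.998, 0.0], [0.0, -0.0, -1.0]]
ft_force: [0.8, -0.3, -1.0]
grip_width: 0.0238
gripper_force: 40.0
```

```bash
for i in 1 2 3; do python3 -m handwheel '[{"translation":[0,0,0.06],"rotation":[0,0,0]},{"translation":[0,0,0.12],"rotation":[0,0,0]},{"translation":[0,0,0.18],"rotation":[0,0,0]},{"translation":[0,0,0.24],"rotation":[0,0,0]},{"translation":[0,0,0.3],"rotation":[0,0,0]},{"translation":[0,0,0.36],"rotation":[0,0,0]},{"translation":[0,0,0.4],"rotation":[0,0,0]},{"translation":[0,0,0.4],"rotation":[0,0,0]}]' | egrep 'pos|ft'; done
```

```text
position: [0.6141, -0.0047, 0.252]
ft_force: [-0.3, 0.3, -1.4]
position: [0.6141, -0.0047, 0.2479]
ft_force: [0.4, 1.4, -1.6]
position: [0.6141, -0.0047, 0.244]
ft_force: [0.7, 0.6, -1.6]
```

```bash
for i in 1 2 3 4; do python3 -m handwheel '[{"translation":[0,0,0.07],"rotation":[0,0,0]},{"translation":[0,0,0.14],"rotation":[0,0,0]},{"translation":[0,0,0.21],"rotation":[0,0,0]},{"translation":[0,0,0.28],"rotation":[0,0,0]},{"translation":[0,0,0.35],"rotation":[0,0,0]},{"translation":[0,0,0.42],"rotation":[0,0,0]},{"translation":[0,0,0.47],"rotation":[0,0,0]},{"translation":[0,0,0.5],"rotation":[0,0,0]}]' | egrep 'pos|ft'; done
```

```text
position: [0.6146, -0.0049, 0.2399]
ft_force: [-0.6, -0.7, 5.2]
position: [0.6149, -0.0049, 0.2362]
ft_force: [-2.0, -0.4, 11.6]
position: [0.6144, -0.0048, 0.229]
ft_force: [0.8, -0.1, 3.3]
position: [0.6141, -0.0047, 0.224]
ft_force: [-0.2, -1.0, 3.3]
```

```bash
for i in 1 2 3 4; do python3 -m handwheel '[{"translation":[0,0,0.07],"rotation":[0,0,0]},{"translation":[0,0,0.14],"rotation":[0,0,0]},{"translation":[0,0,0.21],"rotation":[0,0,0]},{"translation":[0,0,0.28],"rotation":[0,0,0]},{"translation":[0,0,0.34],"rotation":[0,0,0]},{"translation":[0,0,0.4],"rotation":[0,0,0]},{"translation":[0,0,0.4],"rotation":[0,0,0]},{"translation":[0,0,0.4],"rotation":[0,0,0]}]' | egrep 'pos|ft'; done
```

```text
position: [0.614, -0.0047, 0.2196]
ft_force: [-0.1, -0.5, 0.3]
position: [0.6141, -0.0047, 0.2156]
ft_force: [0.8, 0.3, 0.2]
position: [0.6141, -0.0047, 0.2117]
ft_force: [-0.2, 0.1, 0.5]
position: [0.6142, -0.0048, 0.2079]
ft_force: [-0.3, -0.7, 1.6]
```

```bash
for i in 1 2 3 4; do python3 -m handwheel '[{"translation":[0,0,0.03],"rotation":[0,0,0]},{"translation":[0,0,0.06],"rotation":[0,0,0]},{"translation":[0,0,0.09],"rotation":[0,0,0]},{"translation":[0,0,0.12],"rotation":[0,0,0]},{"translation":[0,0,0.15],"rotation":[0,0,0]},{"translation":[0,0,0.15],"rotation":[0,0,0]},{"translation":[0,0,0.15],"rotation":[0,0,0]},{"translation":[0,0,0.15],"rotation":[0,0,0]}]' | egrep 'pos|ft'; done
```

```text
position: [0.6141, -0.0047, 0.2063]
ft_force: [0.7, -0.2, 1.1]
position: [0.6141, -0.0047, 0.205]
ft_force: [0.3, -0.0, 2.4]
position: [0.6142, -0.0047, 0.2034]
ft_force: [0.4, -0.5, 2.6]
position: [0.6141, -0.0047, 0.2018]
ft_force: [0.6, -0.6, 1.4]
```

```bash
for i in 1 2; do python3 -m handwheel '[{"translation":[0,0,0.02],"rotation":[0,0,0]},{"translation":[0,0,0.04],"rotation":[0,0,0]},{"translation":[0,0,0.06],"rotation":[0,0,0]},{"translation":[0,0,0.07],"rotation":[0,0,0]},{"translation":[0,0,0.07],"rotation":[0,0,0]},{"translation":[0,0,0.07],"rotation":[0,0,0]},{"translation":[0,0,0.07],"rotation":[0,0,0]},{"translation":[0,0,0.07],"rotation":[0,0,0]}]' | egrep 'time|pos|ft'; done
```

```text
time: 28.45
position: [0.614, -0.0047, 0.2011]
ft_force: [0.6, 0.1, -1.7]
time: 29.25
position: [0.6139, -0.0047, 0.2002]
ft_force: [0.3, -0.0, -3.7]
```

```bash
for i in 1; do python3 -m handwheel '[{"translation":[0,0,0.02],"rotation":[0,0,0]},{"translation":[0,0,0.04],"rotation":[0,0,0]},{"translation":[0,0,0.06],"rotation":[0,0,0]},{"translation":[0,0,0.07],"rotation":[0,0,0]},{"translation":[0,0,0.07],"rotation":[0,0,0]},{"translation":[0,0,0.07],"rotation":[0,0,0]},{"translation":[0,0,0.07],"rotation":[0,0,0]},{"translation":[0,0,0.07],"rotation":[0,0,0]}]' | egrep 'time|pos|ft'; done
```

```text
time: 30.05
position: [0.6139, -0.0047, 0.1997]
ft_force: [0.4, 1.1, -5.6]
```

The force has turned to a downward pull, so the balls are springing into the windows. Very small steps now.

```bash
python3 -m handwheel '[{"translation":[0,0,0.02],"rotation":[0,0,0]},{"translation":[0,0,0.04],"rotation":[0,0,0]},{"translation":[0,0,0.05],"rotation":[0,0,0]},{"translation":[0,0,0.05],"rotation":[0,0,0]},{"translation":[0,0,0.05],"rotation":[0,0,0]},{"translation":[0,0,0.05],"rotation":[0,0,0]},{"translation":[0,0,0.05],"rotation":[0,0,0]},{"translation":[0,0,0.05],"rotation":[0,0,0]}]' | egrep 'time|pos|ft'
```

```text
time: 30.85
position: [0.614, -0.0047, 0.1993]
ft_force: [-0.6, 0.4, -6.6]
```

```bash
python3 -m handwheel '[{"translation":[0,0,0.02],"rotation":[0,0,0]},{"translation":[0,0,0.04],"rotation":[0,0,0]},{"translation":[0,0,0.05],"rotation":[0,0,0]},{"translation":[0,0,0.05],"rotation":[0,0,0]},{"translation":[0,0,0.05],"rotation":[0,0,0]},{"translation":[0,0,0.05],"rotation":[0,0,0]},{"translation":[0,0,0.05],"rotation":[0,0,0]},{"translation":[0,0,0.05],"rotation":[0,0,0]}]' | egrep 'time|pos|ft'
```

```text
time: 31.65
position: [0.6141, -0.0048, 0.1988]
ft_force: [0.6, -0.8, -8.4]
```

```bash
python3 -m handwheel '[{"translation":[0,0,0.02],"rotation":[0,0,0]},{"translation":[0,0,0.04],"rotation":[0,0,0]},{"translation":[0,0,0.05],"rotation":[0,0,0]},{"translation":[0,0,0.05],"rotation":[0,0,0]},{"translation":[0,0,0.05],"rotation":[0,0,0]},{"translation":[0,0,0.05],"rotation":[0,0,0]},{"translation":[0,0,0.05],"rotation":[0,0,0]},{"translation":[0,0,0.05],"rotation":[0,0,0]}]' | egrep 'time|pos|ft'
```

```text
time: 32.45
position: [0.6142, -0.0047, 0.1986]
ft_force: [-0.5, 0.0, -5.0]
```

```bash
python3 -m handwheel '[{"translation":[0,0,0.02],"rotation":[0,0,0]},{"translation":[0,0,0.04],"rotation":[0,0,0]},{"translation":[0,0,0.05],"rotation":[0,0,0]},{"translation":[0,0,0.05],"rotation":[0,0,0]},{"translation":[0,0,0.05],"rotation":[0,0,0]},{"translation":[0,0,0.05],"rotation":[0,0,0]},{"translation":[0,0,0.05],"rotation":[0,0,0]},{"translation":[0,0,0.05],"rotation":[0,0,0]}]' | egrep 'time|pos|ft'
```

```text
time: 33.25
position: [0.6144, -0.0047, 0.1981]
ft_force: [-0.5, -0.7, -3.6]
```

```bash
python3 -m handwheel '[{"translation":[0,0,0.02],"rotation":[0,0,0]},{"translation":[0,0,0.04],"rotation":[0,0,0]},{"translation":[0,0,0.05],"rotation":[0,0,0]},{"translation":[0,0,0.05],"rotation":[0,0,0]},{"translation":[0,0,0.05],"rotation":[0,0,0]},{"translation":[0,0,0.05],"rotation":[0,0,0]},{"translation":[0,0,0.05],"rotation":[0,0,0]},{"translation":[0,0,0.05],"rotation":[0,0,0]}]' | egrep 'time|pos|ft'
```

```text
time: 34.05
position: [0.6142, -0.0048, 0.1975]
ft_force: [-0.4, -0.6, -0.6]
```

```bash
python3 -m handwheel '[{"translation":[0,0,0.02],"rotation":[0,0,0]},{"translation":[0,0,0.04],"rotation":[0,0,0]},{"translation":[0,0,0.05],"rotation":[0,0,0]},{"translation":[0,0,0.05],"rotation":[0,0,0]},{"translation":[0,0,0.05],"rotation":[0,0,0]},{"translation":[0,0,0.05],"rotation":[0,0,0]},{"translation":[0,0,0.05],"rotation":[0,0,0]},{"translation":[0,0,0.05],"rotation":[0,0,0]}]' | egrep 'time|pos|ft'
```

```text
time: 34.85
position: [0.6142, -0.0048, 0.197]
ft_force: [-0.4, 0.4, -2.3]
```

```bash
python3 -m handwheel '[{"translation":[0,0,0.02],"rotation":[0,0,0]},{"translation":[0,0,0.04],"rotation":[0,0,0]},{"translation":[0,0,0.05],"rotation":[0,0,0]},{"translation":[0,0,0.05],"rotation":[0,0,0]},{"translation":[0,0,0.05],"rotation":[0,0,0]},{"translation":[0,0,0.05],"rotation":[0,0,0]},{"translation":[0,0,0.05],"rotation":[0,0,0]},{"translation":[0,0,0.05],"rotation":[0,0,0]}]' | egrep 'time|pos|ft'
```

```text
time: 35.65
position: [0.6142, -0.0047, 0.1965]
ft_force: [0.2, -0.1, -0.7]
```

```bash
python3 -m handwheel '[{"translation":[0,0,0.02],"rotation":[0,0,0]},{"translation":[0,0,0.04],"rotation":[0,0,0]},{"translation":[0,0,0.05],"rotation":[0,0,0]},{"translation":[0,0,0.05],"rotation":[0,0,0]},{"translation":[0,0,0.05],"rotation":[0,0,0]},{"translation":[0,0,0.05],"rotation":[0,0,0]},{"translation":[0,0,0.05],"rotation":[0,0,0]},{"translation":[0,0,0.05],"rotation":[0,0,0]}]' | egrep 'time|pos|ft'
```

```text
time: 36.45
position: [0.6142, -0.0047, 0.196]
ft_force: [-0.1, 0.3, -0.4]
```

```bash
python3 -m handwheel '[{"translation":[0,0,0.02],"rotation":[0,0,0]},{"translation":[0,0,0.04],"rotation":[0,0,0]},{"translation":[0,0,0.05],"rotation":[0,0,0]},{"translation":[0,0,0.05],"rotation":[0,0,0]},{"translation":[0,0,0.05],"rotation":[0,0,0]},{"translation":[0,0,0.05],"rotation":[0,0,0]},{"translation":[0,0,0.05],"rotation":[0,0,0]},{"translation":[0,0,0.05],"rotation":[0,0,0]}]' | egrep 'time|pos|ft'
```

```text
time: 37.25
position: [0.6143, -0.0048, 0.1956]
ft_force: [-0.5, -0.0, 2.7]
```

```bash
python3 -m handwheel '[{"translation":[0,0,0.02],"rotation":[0,0,0]},{"translation":[0,0,0.04],"rotation":[0,0,0]},{"translation":[0,0,0.05],"rotation":[0,0,0]},{"translation":[0,0,0.05],"rotation":[0,0,0]},{"translation":[0,0,0.05],"rotation":[0,0,0]},{"translation":[0,0,0.05],"rotation":[0,0,0]},{"translation":[0,0,0.05],"rotation":[0,0,0]},{"translation":[0,0,0.05],"rotation":[0,0,0]}]' | egrep 'time|pos|ft'
```

```text
time: 38.05
position: [0.6144, -0.0048, 0.1953]
ft_force: [-0.4, -0.2, 5.4]
```

The stop is stiffening (about 7 N net) right after the click. Holding there, then releasing and retreating straight up.

```bash
python3 -m handwheel '[{"translation":[0,0,-0.05],"rotation":[0,0,0]},{"translation":[0,0,-0.05],"rotation":[0,0,0]},{"translation":[0,0,-0.05],"rotation":[0,0,0]},{"translation":[0,0,-0.05],"rotation":[0,0,0]},{"translation":[0,0,-0.05],"rotation":[0,0,0]},{"translation":[0,0,-0.05],"rotation":[0,0,0]},{"translation":[0,0,-0.05],"rotation":[0,0,0]},{"translation":[0,0,-0.05],"rotation":[0,0,0]}]'
python3 -m handwheel '[{"translation":[0,0,0],"rotation":[0,0,0]},{"translation":[0,0,0],"rotation":[0,0,0]},{"translation":[0,0,0],"rotation":[0,0,0]},{"translation":[0,0,0],"rotation":[0,0,0]},{"translation":[0,0,0],"rotation":[0,0,0]},{"translation":[0,0,0],"rotation":[0,0,0]},{"translation":[0,0,0],"rotation":[0,0,0]},{"translation":[0,0,0],"rotation":[0,0,0]}]' 6 10
python3 -m handwheel '[{"translation":[0,0,-0.5],"rotation":[0,0,0]},{"translation":[0,0,-1.5],"rotation":[0,0,0]},{"translation":[0,0,-3],"rotation":[0,0,0]},{"translation":[0,0,-5],"rotation":[0,0,0]},{"translation":[0,0,-7],"rotation":[0,0,0]},{"translation":[0,0,-9],"rotation":[0,0,0]},{"translation":[0,0,-10],"rotation":[0,0,0]},{"translation":[0,0,-10],"rotation":[0,0,0]}]'
python3 - <<'E'
from m import *
from bench import bot,eyes
d=eyes.read_camera('scene');a=d['pixels'][:,:,::-1]
cv2.imwrite('pics/s5.png',cv2.resize(a[150:380,190:430],None,fx=2.5,fy=2.5))
w=cloud(d);r=np.hypot(w[...,0]-.614,w[...,1]+.004);q=w[(r<.035)&(w[...,2]>.02)&(w[...,2]<.24)]
print('sleeve top z',np.percentile(q[:,2],[97,99]));t=q[q[:,2]>np.percentile(q[:,2],97)-.006];print(rect(t))
r=np.hypot(w[...,0]-.5135,w[...,1]-.0408);q=w[(r<.025)];print('cap top',np.nanmax(q[:,2]),rect(q[q[:,2]>.037]))
E
```

```text
time: 38.85
position: [0.6143, -0.0048, 0.1955]
tool_rot: [[0.998, 0.068, 0.0], [0.068, -0.998, -0.0], [0.0, 0.0, -1.0]]
ft_force: [-0.4, -0.6, 3.1]
grip_width: 0.0238
gripper_force: 40.0
time: 39.65
position: [0.6142, -0.0047, 0.1955]
tool_rot: [[0.998, 0.068, 0.0], [0.068, -0.998, -0.0], [0.0, 0.0, -1.0]]
ft_force: [1.1, -0.0, 1.1]
grip_width: 0.0596
gripper_force: 0.0
time: 40.45
position: [0.6152, -0.0049, 0.2978]
tool_rot: [[0.998, 0.068, 0.005], [0.068, -0.998, -0.001], [0.005, 0.001, -1.0]]
ft_force: [-0.1, 0.4, 0.3]
grip_width: 0.06
gripper_force: 0.0
sleeve top z [0.21215427 0.21306848]
(array([616.2,  -3.3]), array([25.4, 25.2]), 6.1)
cap top 0.5870754810315085 (array([506.3,  41.5]), array([32.3, 15.6]), 7.5)
```

View pics/s5.png

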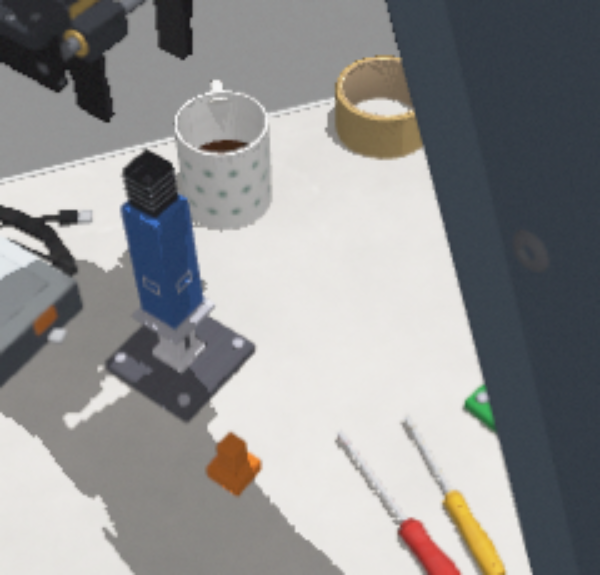

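The sleeve is held on the upright with its top at z = 0.212, so its foot is about 50 mm above the base plate at (170,315). The cap stands at (235,465), the other items in view look unmoved, and the gripper is clear.

```bash
python3 -c "
from bench import bot
print(bot.finish_job())"
```

```text
the job is handed in; nothing more can be done
None
```

I handed the job in at about 40 s: the orange cap stands upright on the worktop in front of the stand, and the blue sleeve hangs on the upright. I pressed it to the stiff stop just past the click (about 7 N net), and it held its height once released; no verdict came back.

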